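# Fit the turning bar and hold the index plunger out

## Task

Take the blue-handled turning bar from the wooden stand and push it down through the open hole at the free end of the indexing fixture's crossarm until its collar sits on the arm, and let go of it. Then pull the red knob of the sprung index plunger all the way up, clear of its seat hole, and finish while still holding it there with the gripper, so that I can swing the arm round. Leave the two other bars in the stand and everything else on the bench where it is.

Things in the scene. Friction and masses are not known exactly. Their poses are not given: they have to be found in the camera images.
- fixture: Indexing fixture, fixed to the bench. Grey base 220x90x18 mm; level aluminium crossarm 170x36x12 mm along the fixture's x axis, on a round pivot, its top 65 mm above the bench (it does not turn in this job). Grey bracket at the -x end with its top 100 mm above the bench carries the plunger. Origin: centre of the underside; z up.
- bar_hole (a point): Centre of the mouth of the open through hole for the turning bar, at the crossarm's +x end: 65 mm from the fixture's centre, 11 mm diameter with a 2 mm chamfer, in the top face of the arm, 65 mm above the bench. The arm is 12 mm thick and there are 35 mm free below it.
- seat_hole (a point): Centre of the mouth of the 10 mm seat hole in the top face of the crossarm's -x end, straight under the plunger, 65 mm above the bench.
- plunger_knob (a point): Centre (half-way up) of the round red knob of the index plunger, the point to grip: knob 22 mm diameter at this height, 27 mm at its top rim, 27 mm tall. With the plunger in its seat the point is 137 mm above the bench, the knob's underside 124 mm, and below it is a 10 mm stem down to a brass collar whose top is 106 mm above the bench. Moves straight up with the plunger.
- plunger_tip (a point): Lower end of the plunger's 8 mm steel pin; in its seat it stands 10 mm below the top of the crossarm, fully pulled 6 mm above it.
- index_plunger (a joint): Travel of the sprung plunger straight up, in m: 0 = in its seat, 0.016 = fully pulled, against its stop. The spring pulls it down with 6 N at 0 and 10 N at 0.016; it does not latch, and springs back when let go.
- bar_stand: Fixed wooden stand, 60 mm (x) by 180 mm (y) by 45 mm high, with three 11 mm holes in a row along its y axis, 60 mm apart, one bar in each. Origin: centre of the underside.
- turning_bar_grip (a point): Turning bar (loose, 60 g): centre of its blue round handle, 14 mm diameter and 40 mm tall. Below the handle is a dark steel collar, 18 mm diameter, 4 mm thick, and below that a round steel shank, 8 mm diameter, 40 mm long with a tapered end. The point lies 64 mm above the lower end of the shank, 24 mm above the underside of the collar. It stands upright in one of the stand's three holes with the collar on the stand, so the point is 69 mm above the bench; which hole varies.
- turning_bar_tip (a point): Lower end of the turning bar's shank, on its axis; z points along the bar to the handle. When the collar sits on the crossarm this point is 40 mm below the arm's top.
- brass_bar_grip (a point): Centre of the brass-coloured handle of a bar of the same shape as the turning bar, in the stand; to be left there.
- wooden_bar_grip (a point): Centre of the dark wooden handle of another bar of the same shape, in the stand; to be left there.
- wax_block: Bystander: green block of carving wax, the one beside the fixture, 50x90x24 mm, loose on the bench; to be left alone. Origin: centre of the underside.
- jar: Bystander: small reddish screw-cap jar with black cap, 46 mm across, 62 mm tall, loose on the bench; to be left alone. Origin: centre of the underside.
- pliers: Bystander: flat-nose pliers with teal handles, the pair near the front edge, 49x170x14 mm, loose on the bench; to be left alone. Origin: centre of the underside.
- eraser: Bystander: blue and white eraser, 23x52x12 mm, loose on the bench; to be left alone. Origin: centre of the underside.
- turning_bar: The turning bar as a whole. Origin: lower end of its shank.

How it is judged:
By the outcome, as a careful person would: the job done as asked, in the order asked, and still so for the second after the job is handed in, while the arm keeps its last pose, push and grip.
It also fails if it takes over 48 s, if anything falls off the work surface, if the arm or the gripper's body presses on something with over 40 N, if the wrist force passes 120 N, or if a joint passes its speed limit or range.

## Robot

A 6-joint arm with a two-finger parallel gripper is mounted at the origin on a cart in front of the work surface, level with it; the furniture and walls round the work are solid. World frame = base frame: x ahead of the robot, y to its left, z up, the work surface at z = 0. Lengths are in m, angles in degrees, forces in N, time in s.
With the tool pointing down it reaches from about 0.325 to 0.85 m from the base axis. Payload 15.5 kg.
Tool frame: the origin (TCP) lies at the very end of the fingers, on their centre line; the grasp point (between the pads) lies arm.grip_depth behind it (arm.grip_depth is the distance from the TCP to the grasp point, in m); z points along the fingers, y is the direction in which the jaws open and shut (so a half turn about z gives the same grasp; the last joint's range is limited). The gripper opens to 91 mm and grips with 3 to 60 N. Pads are 32 mm wide; open, the fingers measure 118 mm over their backs; the gripper's body (76 mm by 178 mm) begins 60 mm behind the grasp point.
Start: joints at [64.773, 28.281, 77.091, -0, 74.628, -5.472], TCP at [0.211, 0.588, 0.214] pointing down, gripper open.
Joint ranges: [-166.48, 166.48], [-47.26, 123.95], [12.59, 153.08], [-70.14, 250.14], [6.76, 159.57], [-176.63, 176.63]. Speed limits (degrees/s): [108.29, 108.29, 147.25, 172.46, 172.46, 172.46].

## Interface

Orientations are given as a 3x3 rotation matrix whose columns are the frame's x, y, z axes.
In Python, from rig import arm gives the robot as it stands. Calls block until the motion is done:
- arm.move_to(position, orientation): joint-space move of the TCP to a pose.
- arm.move_l(position, orientation=None, feed=0.15): straight line of the TCP; orientation=None keeps the orientation; feed is the mean speed in m/s.
- arm.move_joints(angles): joint-space move.
- arm.grip(opening): finger opening in m; the grip force is fixed at half the most; returns when the fingers have stopped.
- arm.sleep(seconds).
- arm.solve_ik(position, orientation): joint angles nearest the present ones, or None.
- arm.snapshot(name): name is "scene" or "top"; returns the picture (384x512x3 uint8, red, green, blue); there is no depth.
- arm.get_calibration(name): a dict with "intrinsics" (3x3 intrinsics, pixels), "cam_to_world" (4x4, takes a point from camera to world coordinates). Camera axes: x right, y down, z forward; pixel columns grow to the right and rows downward; lengths in m; the calibration is good to about 2 mm. A picture is of the moment at which its call begins. get_calibration takes no time and is no camera call.
A pose or a line that the arm cannot do raises arm.Unreachable and nothing moves.
- arm.sign_off(): hands the job in, once; it reports no verdict.
Readings, each from a call of its own:
- arm.current_t(): time.
- arm.current_joint_positions(): joint angles.
- arm.current_dq(): joint speeds.
- arm.current_tau(): joint torques, N m.
- arm.current_ee_pos(): TCP position.
- arm.current_tool_rot(): TCP orientation.
- arm.current_force(): force on the tool from outside, world axes, zero at the start.
- arm.current_torque(): the same for the moment, N m.
- arm.current_width(): finger opening in m.
Only numpy, scipy, OpenCV 4.12 (cv2) and the standard library are available. Lean on these libraries where they do the work, as an engineer would, in place of code of your own. Each camera call takes 0.05 s, during which the arm holds its last target.

## Working session

There is one attempt and no reset: what is moved stays moved. The work goes in short steps, each a Python script; the robot and the scene stay as the last script left them, time stands still between calls to the robot, and variables do not carry over. Pictures are saved under pics/ and viewed, and the job is handed in when it is done.

```bash
mkdir -p pics; ls
python3 - <<'E'
from rig import arm
import cv2,numpy as np
for n in("scene","top"):
    im=arm.snapshot(n); cv2.imwrite(f"pics/{n}0.png",im[:,:,::-1]); c=arm.get_calibration(n); print(n,np.round(c["intrinsics"],1).tolist(),np.round(c["cam_to_world"],3).tolist())
print(arm.grip_depth,arm.current_t(),arm.current_tool_rot())
E
```

```text
pics
scene [[431.0, 0.0, 244.5], [0.0, 431.0, 189.9], [0.0, 0.0, 1.0]] [[0.594, -0.615, 0.519, -0.103], [-0.805, -0.439, 0.4, -0.545], [-0.019, -0.655, -0.755, 1.095], [0.0, 0.0, 0.0, 1.0]]
top [[497.1, 0.0, 253.1], [0.0, 497.1, 199.0], [0.0, 0.0, 1.0]] [[-0.008, -0.991, 0.134, 0.339], [-1.0, 0.009, 0.009, -0.029], [-0.01, -0.134, -0.991, 1.705], [0.0, 0.0, 0.0, 1.0]]
0.0188 0.1 [[-9.41145172e-01  3.38002253e-01 -4.92263187e-04]
 [ 3.38002587e-01  9.41144661e-01 -9.88673347e-04]
 [ 1.29117052e-04 -1.09687138e-03 -9.99999390e-01]]
```

View pics/scene0.png

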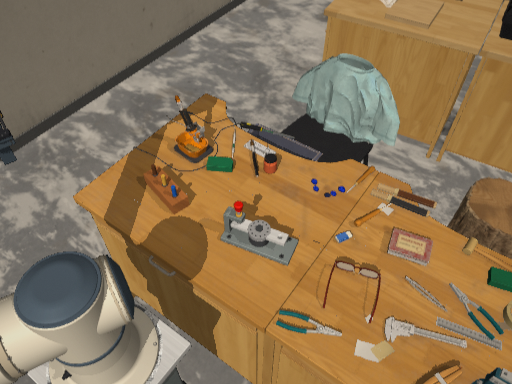

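View pics/top0.png

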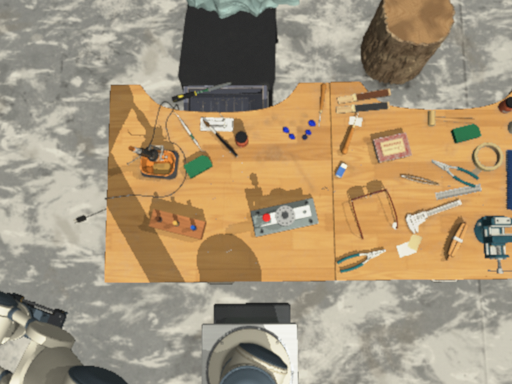

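The scene view shows the stand at about (167,187), with the blue handle at (173,190). The fixture is at (260,235) and the red knob at (238,207). Next I'll zoom in.

Run:
```python
import cv2,numpy as np
s=cv2.imread("pics/scene0.png");t=cv2.imread("pics/top0.png")
a=cv2.resize(s[155:215,135:205],None,fx=5.5,fy=5.5,interpolation=cv2.INTER_CUBIC)
b=cv2.resize(s[195:270,210:305],None,fx=4,fy=4,interpolation=cv2.INTER_CUBIC)
c=cv2.resize(t[195:245,140:215],None,fx=5,fy=5,interpolation=cv2.INTER_CUBIC)
d=cv2.resize(t[190:240,245:325],None,fx=5,fy=5,interpolation=cv2.INTER_CUBIC)
W=np.zeros((600,800,3),np.uint8)
for im,(y,x) in((a,(0,0)),(b,(0,400)),(c,(340,0)),(d,(340,400))):
    h=min(im.shape[0],600-y);w=min(im.shape[1],800-x); W[y:y+h,x:x+w]=im[:h,:w]
cv2.imwrite("pics/zoom0.png",W)
```

```text
(no output)
```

View pics/zoom0.png

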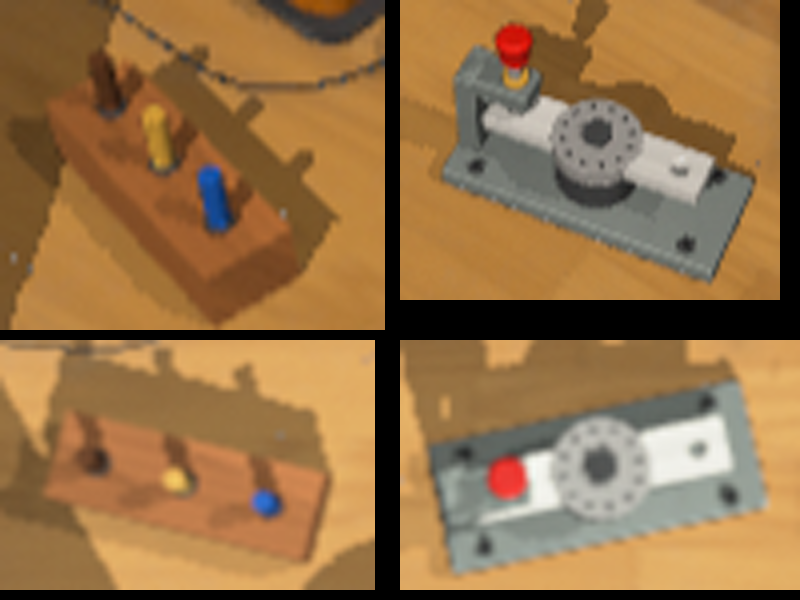

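The zoom shows the blue bar in the stand hole nearest the fixture. The bar hole is at about zoom (680,168) in the scene view and (699,448) in the top view. I'll locate these to sub-pixel accuracy.

```bash
cat > h.py <<'E'
import cv2,numpy as np
def ray(c,uv):
    K=np.array(c["intrinsics"]);T=np.array(c["cam_to_world"])
    d=T[:3,:3]@np.linalg.solve(K,[uv[0],uv[1],1.]);return T[:3,3],d/np.linalg.norm(d)
def onz(c,uv,z):
    o,d=ray(c,uv);return o+d*(z-o[2])/d[2]
def tri(rs):
    A=0;b=0
    for o,d in rs:
        P=np.eye(3)-np.outer(d,d);A=A+P;b=b+P@o
    x=np.linalg.solve(A,b);return x,[np.linalg.norm((np.eye(3)-np.outer(d,d))@(x-o))*1000 for o,d in rs]
def blob(im,lo,hi,box):
    x0,y0,x1,y1=box;h=cv2.cvtColor(im[y0:y1,x0:x1],cv2.COLOR_BGR2HSV)
    m=cv2.inRange(h,np.array(lo),np.array(hi));n,l,s,c=cv2.connectedComponentsWithStats(m)
    k=1+np.argmax(s[1:,4]);return c[k]+[x0,y0],s[k],l==k
E
python3 - <<'E'
from h import *
from rig import arm
np.set_printoptions(precision=4,suppress=True)
I={n:cv2.imread(f"pics/{n}0.png") for n in("scene","top")};C={n:arm.get_calibration(n) for n in I}
box={"scene":dict(blue=(160,180,190,205),red=(230,198,250,216)),"top":dict(blue=(185,220,200,235),red=(258,208,275,225))}
for k,lo,hi in(("blue",(105,140,50),(125,255,255)),("red",(0,200,120),(6,255,255))):
    rs=[]
    for n in I:
        c,s,m=blob(I[n],lo,hi,box[n][k]);print(k,n,c,s);rs.append(ray(C[n],c))
        if n=="top": print([onz(C[n],c,z) for z in(.089,.150)])
    print(tri(rs))
# hole: darkness-weighted centroid inside the arm's white
for n,(x0,y0,x1,y1) in {"scene":(276,233,285,241),"top":(301,207,309,216)}.items():
    g=cv2.cvtColor(I[n],cv2.COLOR_BGR2GRAY)[y0:y1,x0:x1].astype(int);print(n);print(g)
g=cv2.cvtColor(I["top"],cv2.COLOR_BGR2GRAY);
E
```

```text
blue scene [173.4737 190.5789] [11  6  6 11 38]
blue top [192.7692 227.2308] [ 6  6  4  4 13]
[array([0.4674, 0.1822, 0.089 ]), array([0.4625, 0.1742, 0.15  ])]
(array([0.4706, 0.1846, 0.063 ]), [np.float64(1.4902934281657987), np.float64(1.490293428165837)])
red scene [238.0649 205.8571] [ 4  3  9 11 77]
red top [265.619  216.2857] [ 5  6  6  6 21]
[array([ 0.501 , -0.0556,  0.089 ]), array([ 0.4949, -0.0546,  0.15  ])]
(array([ 0.4973, -0.0555,  0.1325]), [np.float64(0.8624746019435159), np.float64(0.8624746019433894)])
scene
[[192 194 194 194 195 196 195 185 169]
 [192 191 199 206 215 201 195 194 195]
 [191 189 198 207 204 196 192 194 194]
 [193 179 158 181 174 173 181 192 192]
 [198 162 122 125 123 122 172 190 191]
 [195 182 152 122 119 124 185 192 191]
 [194 195 186 175 176 177 196 195 193]
 [191 195 195 194 194 195 196 196 197]]
top
[[234 240 240 240 238 239 239 239]
 [239 239 239 239 238 237 238 236]
 [238 238 235 229 230 234 236 236]
 [235 230 214 188 186 219 236 236]
 [233 216 173 146 142 199 236 238]
 [234 218 173 151 159 212 238 239]
 [238 233 214 193 206 231 240 240]
 [240 240 237 231 234 239 239 238]
 [238 239 239 238 238 239 239 236]]
```

Run:
```python
from h import *
from rig import arm
np.set_printoptions(precision=4,suppress=True)
I={n:cv2.imread(f"pics/{n}0.png") for n in("scene","top")};C={n:arm.get_calibration(n) for n in I}
rs=[]
for n,(x0,y0,x1,y1),bg in(("scene",(276,234,283,241),194),("top",(301,208,308,215),238)):
    g=cv2.cvtColor(I[n],cv2.COLOR_BGR2GRAY)[y0:y1,x0:x1].astype(float)
    for sat in (25,200):
        w=np.clip(abs(g-bg)-3,0,sat);Y,X=np.mgrid[y0:y1,x0:x1];c=[(w*X).sum()/w.sum(),(w*Y).sum()/w.sum()]
        print(n,sat,np.array(c),onz(C[n],c,.065))
    rs.append(ray(C[n],c))
print(tri(rs))
# hub disc & base outline & stand outline in both views
for n,lo,hi,box,z in(("top",(90,20,60),(115,120,190),(245,190,325,240),.018),("scene",(90,12,60),(115,120,190),(210,195,305,272),.018)):
    c,s,m=blob(I[n],lo,hi,box);pts=np.argwhere(m)[:,::-1].astype(np.float32)+np.array(box[:2],np.float32)
    r=cv2.boxPoints(cv2.minAreaRect(cv2.convexHull(pts)));print(n,s,r.tolist());W=np.array([onz(C[n],p,z)[:2] for p in r]);print(W,np.linalg.norm(np.roll(W,-1,0)-W,axis=1),W.mean(0))
    e=np.roll(W,-1,0)-W;print(np.degrees(np.arctan2(e[:,1],e[:,0])))
```

```text
scene 25 [279.444  236.9648] [ 0.5177 -0.1881  0.065 ]
scene 200 [279.4962 237.1565] [ 0.5172 -0.1886  0.065 ]
top 25 [304.1348 211.3995] [ 0.5186 -0.1838  0.065 ]
top 200 [304.186  211.3819] [ 0.5186 -0.184   0.065 ]
(array([ 0.5202, -0.1855,  0.0586]), [np.float64(1.2276110226382209), np.float64(1.2276110226381023)])Traceback (most recent call last):
  File "<stdin>", line 15, in <module>
  File "h.py", line 15, in blob
    k=1+np.argmax(s[1:,4]);return c[k]+[x0,y0],s[k],l==k
        ~~~~~~~~~^^^^^^^^^
    return _wrapfunc(a, 'argmax', axis=axis, out=out, **kwds)
    return bound(*args, **kwds)
ValueError: attempt to get argmax of an empty sequence
```

```bash
cat >> h.py <<'E'
def R(y):
    y=np.array(y,float);y/=np.linalg.norm(y);return np.array([[-y[1],y[0],0],[y[0],y[1],0],[0,0,-1.]]).T
YB=(0.97,-0.245);YF=(0.987,0.158)
E
python3 - <<'E'
from h import *
from rig import arm
np.set_printoptions(precision=4,suppress=True)
C={n:arm.get_calibration(n) for n in("scene","top")}
a=onz(C["scene"],(173.47,190.58),.069);b=onz(C["top"],(192.77,227.23),.085);print(a,b)
for n,p,z in(("scene",(238.06,205.86),.139),("top",(265.62,216.29),.149)):print("knob",onz(C[n],p,z))
p=(a+b)/2
arm.move_to([p[0],p[1],.18],R(YB));print(arm.current_t(),arm.current_joint_positions())
arm.move_l([p[0],p[1],.074-arm.grip_depth],feed=.12)
print(arm.current_force(),arm.current_t())
for n in C: cv2.imwrite(f"pics/{n}1.png",arm.snapshot(n)[:,:,::-1])
s=cv2.imread("pics/scene1.png")[135:225,110:230];t=cv2.imread("pics/top1.png")[180:255,140:240]
cv2.imwrite("pics/z1.png",np.hstack([cv2.resize(s,(400,300)),cv2.resize(t,(400,300))]))
E
```

```text
[0.4684 0.1795 0.069 ] [0.4677 0.1827 0.085 ]
knob [ 0.4939 -0.0594  0.139 ]
knob [ 0.495  -0.0546  0.149 ]
1.8583 [14.4094 20.7763 96.6799  0.0118 62.5321 28.4875]
[-0.0947 -0.3482 -0.0356] 3.05
```

View pics/z1.png

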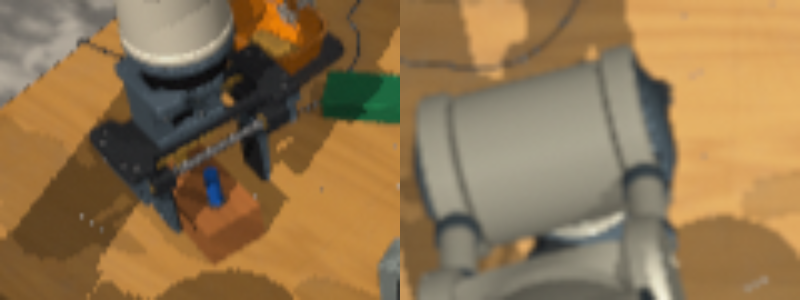

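The blue bar stands between the open jaws, with its handle at about (212,188) in the left panel. I'll grip it and lift.

Run:
```python
from h import *
from rig import arm
np.set_printoptions(precision=4,suppress=True)
arm.grip(.005);print(arm.current_width(),arm.current_force(),arm.current_t())
p=arm.current_ee_pos();arm.move_l([p[0],p[1],.19],feed=.12);print(arm.current_width(),arm.current_force())
arm.move_to([.518,-.186,.16],R(YF))
arm.move_l([.518,-.186,.125],feed=.1)   # tip ~ z .08
print(arm.current_ee_pos(),arm.current_t(),arm.current_width())
arm.sleep(.2)
im=arm.snapshot("scene")[:,:,::-1];cv2.imwrite("pics/scene2.png",im)
cv2.imwrite("pics/z2.png",cv2.resize(im[180:270,210:330],(800,600),interpolation=cv2.INTER_CUBIC))
```

```text
0.012271551251285925 [ 0.559   0.0369 -0.5784] 4.3333
0.012499120335698851 [ 0.5505  0.0754 -0.3547]
[ 0.5182 -0.1856  0.1251] 7.5 0.012245580913449064
```

View pics/z2.png

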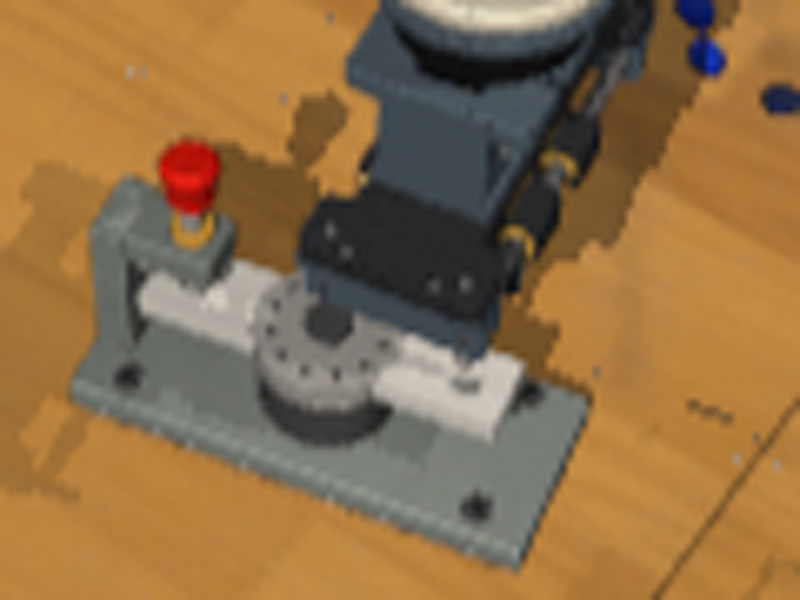

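The tip shows at about (470,352), just in front of the bar hole at (467,383), but the near finger hides the shank. I'll turn the wrist so the camera looks along the gap between the fingers.

```bash
echo "YV=(0.61,-0.79)" >> h.py
python3 - <<'E'
from h import *
from rig import arm
np.set_printoptions(precision=4,suppress=True)
arm.move_to([.518,-.186,.130],R(YV));arm.sleep(.3)
print(arm.current_ee_pos(),arm.current_t(),arm.current_width())
c=arm.get_calibration("scene")
im=arm.snapshot("scene")[:,:,::-1];cv2.imwrite("pics/scene3.png",im)
cv2.imwrite("pics/z3.png",cv2.resize(im[210:255,250:310],(800,600),interpolation=cv2.INTER_CUBIC))
K=np.array(c["intrinsics"]);T=np.linalg.inv(c["cam_to_world"])
p=arm.current_ee_pos()
for z in(.065,.0798,.100,.12):
    q=T[:3,:3]@[p[0],p[1],z]+T[:3,3];print(z,(K@q/q[2])[:2])
E
```

```text
[ 0.518 -0.186  0.13 ] 9.0917 0.01235065712638996
0.065 [278.8921 236.5334]
0.0798 [279.1074 233.5665]
0.1 [279.4077 229.4292]
0.12 [279.7125 225.2293]
```

View pics/z3.png

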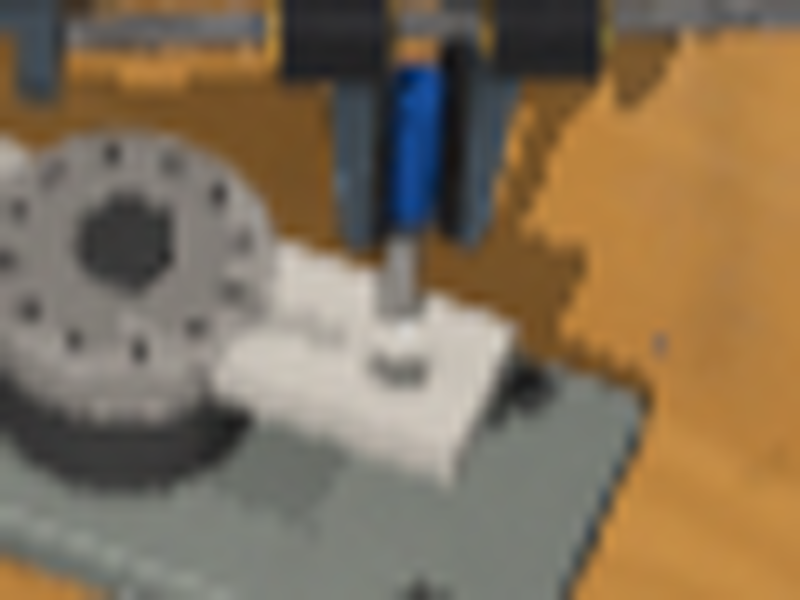

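The shank at (402,285) in the zoom is almost in line with the hole, which agrees with the TCP projection to about 1 mm. I'll lower it step by step and watch the force.

Run:
```python
from h import *
from rig import arm
np.set_printoptions(precision=2,suppress=True)
x,y=.5182,-.1864
f0=arm.current_force();print(f0)
# seated TCP z = .065+.024+.005-.0188=.0752
for z in (.118,.114,.111,.108,.105,.102,.098):
    arm.move_l([x,y,z],feed=.06);f=arm.current_force()-f0;print(z,f,arm.current_torque(),arm.current_ee_pos()*1000)
    if f[2]>6: break
print(arm.current_t())
im=arm.snapshot("scene")[:,:,::-1];cv2.imwrite("pics/scene4.png",im)
cv2.imwrite("pics/z4.png",cv2.resize(im[210:255,250:310],(800,600),interpolation=cv2.INTER_CUBIC))
```

```text
[ 0.2   0.46 -1.26]
0.118 [-0.81 -0.46  0.4 ] [-0.1   0.07 -0.02] [ 517.82 -186.23  117.38]
0.114 [-0.5  -0.26  0.24] [-0.09  0.12  0.02] [ 518.14 -186.34  113.81]
0.111 [-0.12 -0.49  0.76] [-0.13  0.15 -0.  ] [ 518.13 -186.36  110.88]
0.108 [0.23 0.01 0.3 ] [-0.14  0.21 -0.08] [ 518.11 -186.34  107.83]
0.105 [ 0.11 -0.14  1.15] [-0.1   0.13  0.01] [ 518.07 -186.34  104.8 ]
0.102 [-0.86 -1.1  -0.33] [-0.07  0.07 -0.02] [ 518.09 -186.33  101.8 ]
0.098 [-0.86 -0.39  0.6 ] [-0.1   0.14 -0.04] [ 518.02 -186.33   97.71]
10.9917
```

View pics/z4.png

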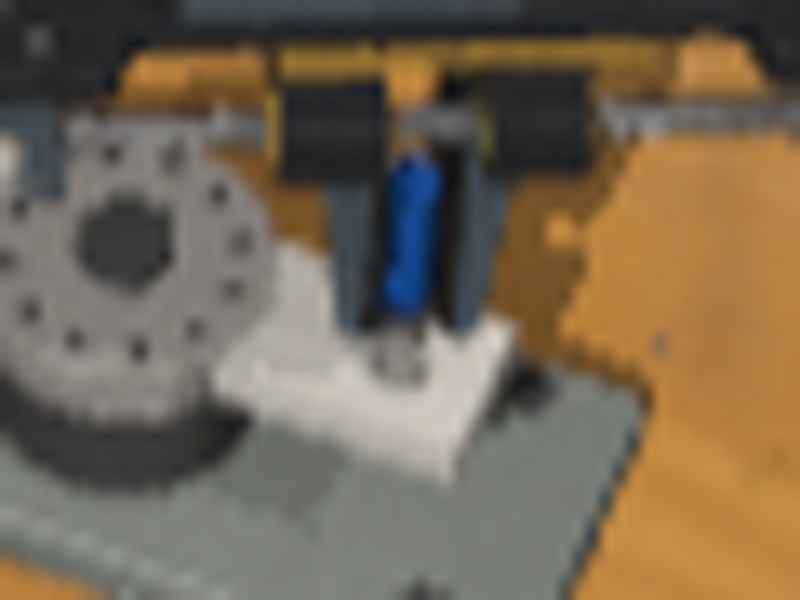

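The shank has entered the hole with no resistance. I'll push it on down to the collar.

Run:
```python
from h import *
from rig import arm
np.set_printoptions(precision=2,suppress=True)
x,y=.5182,-.1864
f0=np.array([0.2,.46,-1.26])
for z in (.092,.086,.081,.078,.077,.076,.075,.074,.073):
    arm.move_l([x,y,z],feed=.06);f=arm.current_force()-f0;print(z,f,arm.current_ee_pos()*1000)
    if f[2]>8: break
print(arm.current_t())
im=arm.snapshot("scene")[:,:,::-1];cv2.imwrite("pics/scene5.png",im)
cv2.imwrite("pics/z5.png",cv2.resize(im[210:255,250:310],(800,600),interpolation=cv2.INTER_CUBIC))
```

```text
0.092 [ 0.07 -0.35  1.58] [ 517.96 -186.28   91.58]
0.086 [-0.74  0.14 -0.1 ] [ 517.95 -186.29   85.58]
0.081 [ 0.32 -0.8   0.03] [ 517.97 -186.29   80.67]
0.078 [-0.38 -0.73  0.48] [ 518.12 -186.36   77.87]
0.077 [-0.15 -0.96  0.49] [ 518.2  -186.4    76.99]
0.076 [-0.11 -0.26 -0.5 ] [ 518.15 -186.41   75.96]
0.075 [-0.56 -0.46  5.82] [ 518.33 -186.49   75.17]
0.074 [-4.76  1.36 20.63] [ 518.5  -186.53   74.94]
13.0417
```

View pics/z5.png

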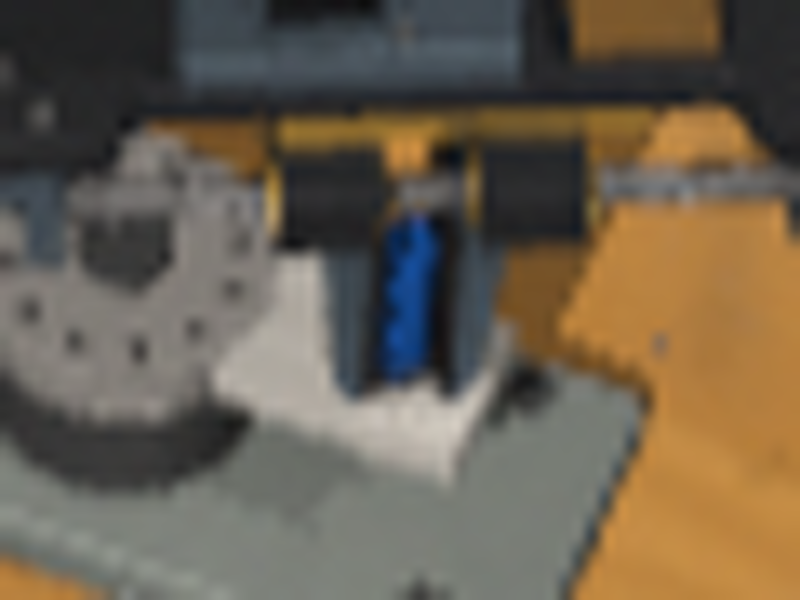

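Force rose exactly at the predicted seated height (TCP 75.2 mm), so the collar is on the arm. I'll release, retreat, check the bar, then move over the knob.

Run:
```python
from h import *
from rig import arm
np.set_printoptions(precision=2,suppress=True)
arm.move_l([.5182,-.1864,.0752],feed=.06);print(arm.current_force())
arm.grip(.032);print(arm.current_width())
arm.move_l([.5182,-.1864,.19],feed=.13)
arm.move_to([.4947,-.0575,.215],R(YV));arm.grip(.06);print(arm.current_t(),arm.current_width(),arm.current_ee_pos())
im=arm.snapshot("scene")[:,:,::-1];cv2.imwrite("pics/scene6.png",im)
cv2.imwrite("pics/z6.png",cv2.resize(im[180:270,210:330],(800,600),interpolation=cv2.INTER_CUBIC))
```

```text
[-0.54 -0.48 -0.58]
0.03186099523538756
16.0833 0.06020800706293224 [ 0.49 -0.06  0.21]
```

View pics/z6.png

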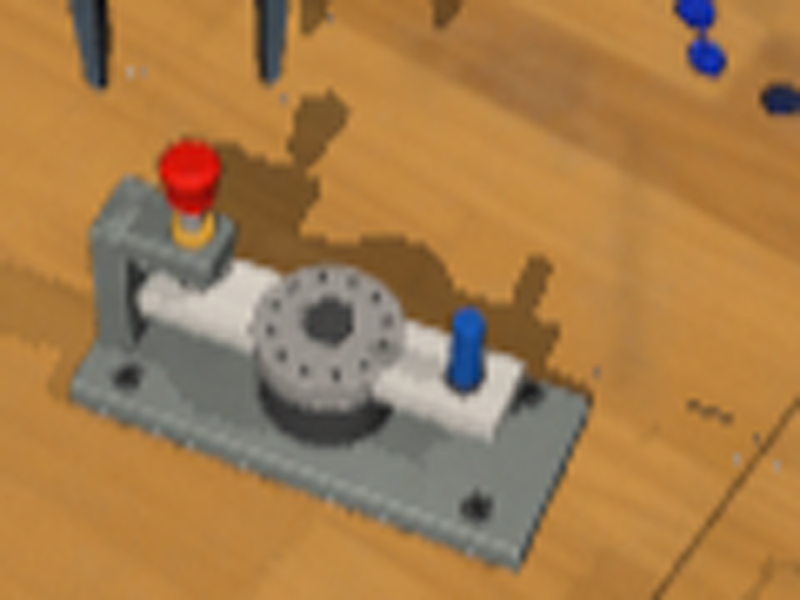

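The bar stands upright with its collar on the arm at (465,380). The fingers, at x≈95 and x≈268, straddle the knob at x≈190. I'll descend and grip the knob.

Run:
```python
from h import *
from rig import arm
np.set_printoptions(precision=2,suppress=True)
arm.move_l([.4947,-.0575,.118],feed=.1);print(arm.current_force())
arm.grip(.01);print(arm.current_width()*1000,arm.current_force(),arm.current_ee_pos()*1000,arm.current_t())
im=arm.snapshot("scene")[:,:,::-1];cv2.imwrite("pics/scene7.png",im)
cv2.imwrite("pics/z7.png",cv2.resize(im[180:240,210:290],(800,600),interpolation=cv2.INTER_CUBIC))
```

```text
[-0.48  0.41  0.75]
25.129484817074367 [ 1.98 -4.67  0.44] [495.06 -57.84 118.11] 17.8917
```

View pics/z7.png

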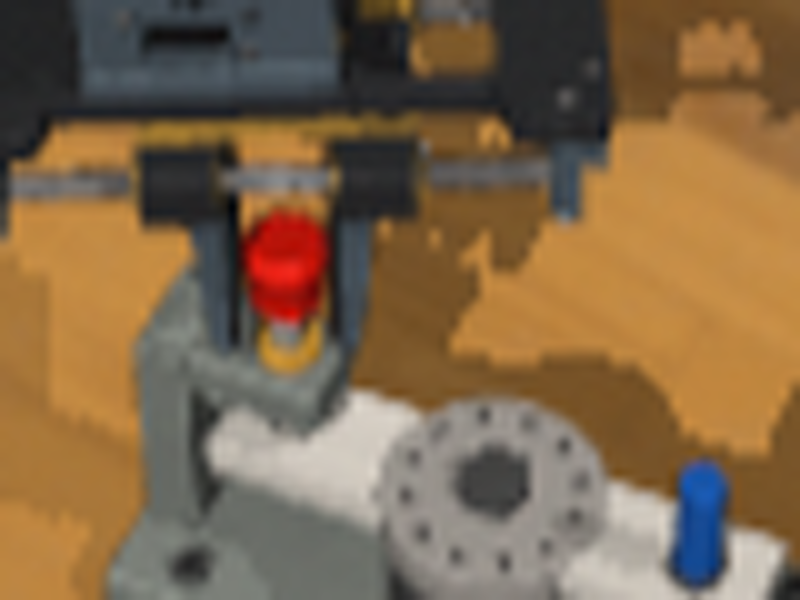

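The fingers hold the knob; width 25 mm suggests the pads bear near the wider rim. I'll pull up in steps and watch the force.

Run:
```python
from h import *
from rig import arm
np.set_printoptions(precision=2,suppress=True)
for dz in (0,2,4,7,10,13,15,16,16.5,17,17.5):
    arm.move_l([.4951,-.0583,.118+dz/1000],feed=.04);f=arm.current_force();print(dz,f,arm.current_ee_pos()*1000,arm.current_width()*1000)
    if dz>3 and f[2]>-2 or f[2]<-22: break
print(arm.current_t())
im=arm.snapshot("scene")[:,:,::-1];cv2.imwrite("pics/scene8.png",im)
cv2.imwrite("pics/z8.png",cv2.resize(im[180:240,210:290],(800,600),interpolation=cv2.INTER_CUBIC))
```

```text
0 [0.34 2.08 4.01] [495.09 -58.02 118.1 ] 25.338973624371842
2 [ 3.25  3.99 -6.97] [494.97 -58.07 119.82] 25.25085461350323
4 [ 2.53  4.82 -7.95] [494.99 -58.12 121.88] 24.92496674619096
7 [ 3.2   4.36 -8.03] [494.97 -58.12 124.89] 24.968019327166765
10 [ 4.33  3.73 -9.36] [494.94 -58.12 127.82] 25.133503422059086
13 [ 3.59  4.4  -9.92] [494.93 -58.1  130.79] 24.508972591378626
15 [  3.65   3.83 -10.54] [494.93 -58.09 132.74] 24.839912714790767
16 [ 4.38  3.58 -9.6 ] [494.96 -58.14 133.7 ] 25.105532317469088
16.5 [ 4.23  4.27 -9.82] [494.93 -58.12 134.16] 24.906196409790457
17 [  5.23   3.8  -16.75] [494.86 -58.11 134.37] 25.015841373552647
17.5 [  8.66   2.84 -24.62] [494.79 -58.09 134.49] 24.966763208706848
20.6917
```

View pics/z8.png

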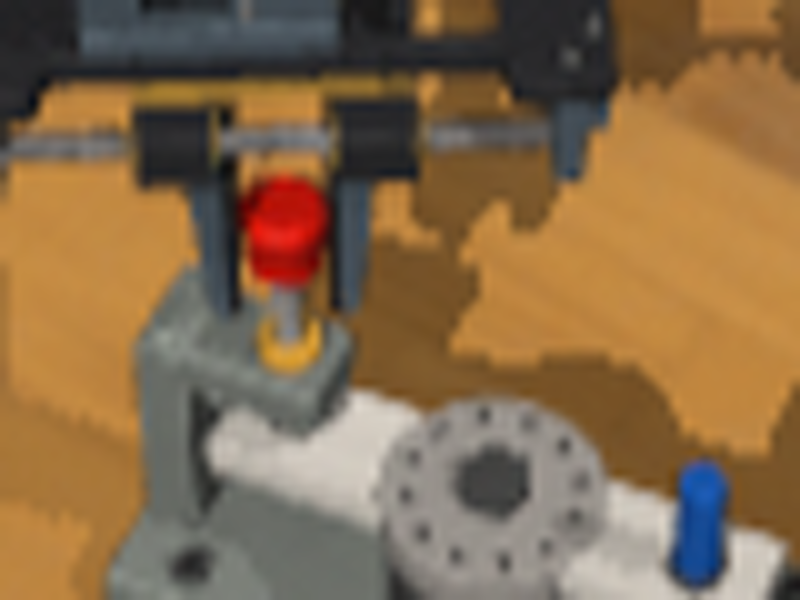

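The stop came at about 16.4 mm of travel, where the force jumped from 10 to 17 N and beyond. The knob has clearly risen in the picture, with the stem exposed at (290,310). I'll ease to a light pull against the stop, wait, check the rest of the bench and hand in.

Run:
```python
from h import *
from rig import arm
np.set_printoptions(precision=2,suppress=True)
arm.move_l([.4951,-.0583,.1351],feed=.04)
for i in range(3):
    print(arm.current_force(),arm.current_ee_pos()*1000,arm.current_width()*1000);arm.sleep(.5)
im=arm.snapshot("scene")[:,:,::-1];cv2.imwrite("pics/scene9.png",im)
a=cv2.resize(im[90:370,70:470],(800,560),interpolation=cv2.INTER_CUBIC);cv2.imwrite("pics/z9.png",a)
i8=cv2.imread("pics/scene8.png")
for n,q in(("8",i8),("9",im)):print(n,blob(np.ascontiguousarray(q),(0,200,120),(6,255,255),(225,190,255,220))[:2])
print(arm.current_t())
```

```text
[  5.94   3.23 -17.84] [494.89 -58.09 134.41] 24.973626320709542
[  5.47   3.68 -18.31] [494.87 -58.08 134.41] 25.041513448153104
[  5.5    3.83 -18.34] [494.87 -58.1  134.38] 24.977297051376507
8 (array([238.02, 202.45]), array([10,  8,  8, 10, 62], dtype=int32))
9 (array([238.02, 202.45]), array([10,  8,  8, 10, 62], dtype=int32))
22.5417
```

View pics/z9.png

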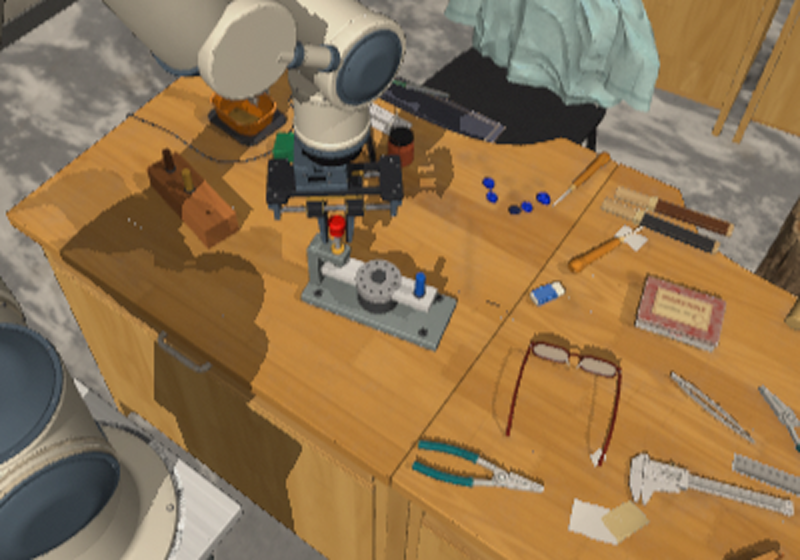

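The bar stands at (420,285), the knob is held up at (337,225), and the two other bars are still in the stand at (168,160) and (187,180). The bystanders look unmoved and the hold is steady, so I'll hand in.

Run:
```python
from rig import arm
arm.sign_off();print(arm.current_t())
```

```text
the job is handed in; nothing more can be done
the job is handed in; nothing more can be done
```

The job is done and was handed in at about 22.5 s. The blue-handled bar is in the crossarm's open hole and let go, and the gripper is holding the red knob fully up.

- **Bar:** It went down freely until the collar met the arm at the expected height. I pressed to about 20 N and let go, and the picture afterwards shows it upright on the arm.
- **Plunger:** The knob rose about 16.4 mm against roughly 7–10 N of spring force. The force then jumped, which I took as the stop. I eased back to a steady pull of about 18 N, and position and grip did not change for about a second. I could not see the pin tip directly; that it is clear of its seat is judged from the travel and the force.
- **Rest of the bench:** The brass and wooden bars are still in the stand. By eye in the scene picture, the jar, pliers and eraser look unmoved. The wax block was partly hidden behind the gripper in the last picture, but the arm did not go near it.

**What disagreed:**
- The two cameras differed by 3–5 mm in y, so I used the average; the bar fitted the hole without resistance.
- The grip width on the knob was 25 mm, so the pads bear on its wider rim rather than the 22 mm mid-height. It did not slip.

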